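# Put the tamper away in the crowded bar caddy

### The arm

A 6-joint arm with a two-finger parallel gripper is mounted at the origin on a cart in front of the work surface, level with it; the furniture and walls round the work are solid. World frame = base frame: x ahead of the robot, y to its left, z up, the work surface at z = 0. Lengths are in m, angles in rad, forces in N, time in s.
With the tool pointing down it reaches from about 0.4 to 0.825 m from the base axis. Payload 7 kg.
Tool frame: the origin (TCP) lies at the very end of the fingers, on their centre line; the grasp point (between the pads) lies 19 mm behind it; z points along the fingers, y is the line along which they close (so a half turn about z gives the same grasp; the last joint's range is limited). The gripper opens to 88 mm and grips with 3 to 60 N. Pads are 19 mm wide; open, the fingers measure 130 mm over their backs; the gripper's body (78 mm by 193 mm) begins 47 mm behind the grasp point.
Start: joints at [1.494, 0.359, 0.012, 0, -1.224, -0.288], TCP at [0.241, 0.631, 0.227] pointing down, gripper open.
Joint ranges: [-3.07, 3.07], [-1.43, 2.12], [-1.02, 1.25], [-3.03, 1.67], [-3.05, -0], [-3.03, 3.03]. Speed limits (rad/s): [2.39, 2.39, 3.01, 3.14, 3.14, 3.14].

### API

Orientations are given as [roll, pitch, yaw] about the fixed x, y, z axes, in that order (R = Rz(yaw) Ry(pitch) Rx(roll)).
In Python, from station import arm, vision gives the robot as it stands. The module is installed in compiled form; this text tells all that it offers.
- The arm moves only by the tool jog_arm, never from a script. Its argument "steps" is a list that holds one entry, the list of rows, each a list of 7 numbers: the closure in counts, from 0 (fully open) to 255 (shut), then the shift along the tool's x, y, z scaled (see below), then the turn, a rotation vector about the tool's x, y, z scaled (see below). In form: [[[grip, dx, dy, dz, rx, ry, rz], ...]]. A call has 1 to 8 rows; each row is the pose to reach, as a shift and turn from the pose commanded when the call began, along the tool's axes at that moment; what a row does not reach only later rows make up. The controller multiplies each number of a shift by 250 mm and each number of a turn by 45 degrees. A row lasts 1/10 s, in which the tool goes at most 50 mm and 8.59 degrees, less where a joint would pass 70% of its speed; a pose out of reach is approached as far as the arm can. A call with a number of a shift or a turn outside -1 to 1 is refused whole. A call with a gripper value outside its range is refused whole. The fingers move at their own pace and stop on an object; "newtons" is the grip in N (left out, the last holds). Time passes only in rows, so rows that repeat a pose let the fingers close. It gives the time, the measured TCP pose, the force, the opening and the grip force at its end, in the units of the state.
- arm.get_state(): the state, without advancing time (a new reading comes with each control period).
- vision.grab_frame(name): name is "side" or "top"; returns a dict with "color" (420x560x3 uint8, red, green, blue), "vfov" (degrees; the focal length in pixels is half the picture's height over the tangent of half this angle, whatever the lens; pixels are square), "cx", "cy" (the principal point, pixels), "k1" (the pictures are not rectified: a ray, as slopes to the right and down, at radius r is drawn at 1 + k1 r^2 times it, then the intrinsics apply), "extrinsics" (4x4, takes a point from world to camera coordinates). Camera axes: x right, y down, z forward; pixel columns grow to the right and rows downward; lengths in m; the calibration is good to about 2 mm. A picture is of the moment at which its call begins. There is no depth.
- arm.job_done(): hands the job in; it is judged then, once.
The state is a dict: "t": time; "q": joint angles; "qd": joint speeds; "joint_efforts": joint torques, N m; "eef_pos": TCP position; "ee_rot": TCP orientation; "force": force on the tool from outside, world axes, zero at the start; "moment": the same for the moment, N m; "width": finger opening in m; "gripper_force": force on a finger pad.
Only numpy, scipy, OpenCV 4.12 (cv2) and the standard library are available. Lean on these libraries where they do the work, as an engineer would, in place of code of your own. Each camera call takes 0.05 s, during which the arm holds its last target. There are 200 camera calls.

### The job

Put the coffee tamper away: stand it upright on the floor of the crowded wooden caddy, beside the tin and the cup that live there. There is not enough room on either side of the tin, so first nudge the tin gently along the caddy to close one gap and widen the other; do not tip anything or lift the tin or the cup out, and set the tamper down rather than dropping it.

Things in the scene. Friction and masses are not known exactly. Their poses are not given: they have to be found in the camera images.
- tamper: Coffee tamper standing upright on the worktop, right of the caddy, among a counter bell and a steel milk jug: round steel base 58 mm wide and up to 30 mm high, then a round dark wooden handle, at most 32 mm thick, up to 96 mm. 0.25 to 0.5 kg. Origin: centre of the underside, z up along the handle. Grasp the handle from above, 60 to 85 mm over the underside.
- caddy: Fixed open wooden trough, a steel handle outside each end. Outside 104 (x) x 234 (y, its long axis) x 45 mm high; walls and floor 6 mm, so inside x -46 to 46, y -111 to 111 mm, floor 6 mm up. Origin: centre of underside, on the worktop. Holds only the cup at its +y end and the tin near the middle of the rest, with gaps of 37 to 54 mm (together 91) from tin to cup and from tin to -y wall.
- tin: Small round lidded tea tin standing loose in the caddy, 68 mm in diameter, 80 mm high, 0.1 to 0.17 kg; slides easily on the floor. Origin at the centre of its underside, z up.
- cup: White espresso cup loose in the caddy, within 3 mm of its +y end wall, handle across the caddy and away from the robot. 52 mm high, round bowl 59 mm wide at the rim. Origin: on the underside, midway along bowl plus handle (83 mm); bowl centre 12 mm from it along the cup's +y axis, handle end 41 mm along -y. The bowl reaches 30 mm either side of the origin along the caddy.
Mind the look-alikes: they are no part of the job. Leave any green look-alike of the cup alone.

How it is judged:
At the end, for the whole second after the job is handed in: Tamper, tin and cup all stand inside the caddy on its floor (underside less than 7 mm above the floor), upright within 10 degrees and at rest (under 0.02 m/s); their origins lie within 30 mm of the caddy's long middle line and within 85 mm (tin) or 90 mm (tamper, cup) of its middle along it (x of tamper in the frame of caddy between -0.03 and 0.03 m and y of tamper in the frame of caddy between -0.09 and 0.09 m and z of tamper in the frame of caddy between 0 and 0.013 m and angle between each of tamper, tin, cup's own z axis and vertical below 0.175 rad and linear speed of each of tamper, tin, cup below 0.02 m/s and x of tin in the frame of caddy between -0.03 and 0.03 m and y of tin in the frame of caddy between -0.085 and 0.085 m and z of tin in the frame of caddy between 0 and 0.013 m and x of cup in the frame of caddy between -0.03 and 0.03 m and y of cup in the frame of caddy between -0.09 and 0.09 m and z of cup in the frame of caddy between 0 and 0.013 m); the robot touches nothing.
It fails at once if the tin or the cup is tipped by more than 30 degrees (angle between any of tin, cup's own z axis and vertical above 0.52 rad).
It fails at once if the tin or the cup is lifted more than 35 mm off the caddy's floor (z of any of tin, cup in the frame of caddy above 0.041 m).
It fails at once if the tin or the cup is pushed or squeezed roughly, with more than 40 N (contact force between any of tin, cup and anything else above 40 N).
It fails at once if the tamper is dropped: loose from the fingers with its underside more than 35 mm above the worktop (29 mm above the caddy's floor) (height (world z) of tamper above 0.035 m and contact force between tamper and the fingers below 0.05 N).
It also fails if it takes over 54 s, if anything falls off the work surface, if the arm or the gripper's body presses on something with over 40 N, if the wrist force passes 120 N, or if a joint passes its speed limit or range.

## Working session

There is one attempt and no reset: what is moved stays moved. The work goes in short steps, Python scripts to look and compute and a tool call to move; the robot and the scene stay as the last step left them, time stands still between calls to the robot, and variables do not carry over. Pictures are saved under pics/ and viewed, at most 12 in all, crops included, and the job is handed in when it is done.

Besides the shell and the picture viewer there is one more tool, called after "Request:" by a JSON object that holds its "api" and its "payload", one argument or row to a line. jog_arm: Moves the arm, as the interface text tells. Its arguments: {"type":"object","properties":{"steps":{"type":"array","items":{"type":"array","items":{"type":"array","items":{"type":"number"}}}},"newtons":{"type":"number"}},"required":["steps"]}

```bash
mkdir -p pics
cat > h.py <<'E'
import numpy as np, cv2
from station import arm, vision
def grab(n,name=None):
    f=vision.grab_frame(n)
    if name: cv2.imwrite(f'pics/{name}.png',f['color'][...,::-1])
    return f
def K(f):
    h=f['color'].shape[0]; F=h/2/np.tan(np.radians(f['vfov'])/2)
    return F
def ray(f,u,v):
    F=K(f); d=np.array([(u-f['cx'])/F,(v-f['cy'])/F]); s=d.copy()
    for _ in range(30): s=d/(1+f['k1']*(s@s))
    E=np.array(f['extrinsics']); R,t=E[:3,:3],E[:3,3]
    return -R.T@t, R.T@np.array([s[0],s[1],1])
def onz(f,u,v,z):
    o,d=ray(f,u,v); return o+d*(z-o[2])/d[2]
def proj(f,p):
    E=np.array(f['extrinsics']); c=E[:3,:3]@np.array(p)+E[:3,3]; s=c[:2]/c[2]; s=s*(1+f['k1']*(s@s))
    return s*K(f)+[f['cx'],f['cy']]
E
python3 - <<'E'
from h import *
a=grab('top','top0');b=grab('side','side0')
for f in(a,b):print(f['vfov'],f['cx'],f['cy'],f['k1'],np.round(f['extrinsics'],3).tolist())
s=arm.get_state();print(s)
E
```

```text
53.43118474113432 283.01814997822976 207.9282597645769 -0.09512452583720704 [[-0.002, -1.0, 0.001, 0.11], [-0.979, 0.002, -0.202, 0.555], [0.202, -0.001, -0.979, 1.028], [0.0, 0.0, 0.0, 1.0]]
56.72951340433799 279.4100258822536 206.79958458331726 -0.025172788355057124 [[0.945, -0.328, 0.005, -0.482], [-0.291, -0.843, -0.452, 0.291], [0.152, 0.425, -0.892, 0.874], [0.0, 0.0, 0.0, 1.0]]
{'t': 0.1, 'q': array([ 1.49408094e+00,  3.59331182e-01,  1.11795360e-02, -3.12639088e-04,
       -1.22408143e+00, -2.88079088e-01]), 'qd': array([-0.00158779, -0.00106889,  0.00078828,  0.00054693,  0.00106738,
       -0.00034422]), 'joint_efforts': array([-1.26410407e-03, -5.84162486e+01,  2.93748969e+01,  7.01526403e+00,
        1.01389509e-02, -6.01356601e-05]), 'eef_pos': array([0.24069392, 0.63018089, 0.22571798]), 'ee_rot': array([ 3.14013160e+00, -1.26429595e-04, -3.64900834e-01]), 'force': array([-1.21242664, -0.00390709,  0.56273672]), 'moment': array([ 0.02677619,  0.00385142, -0.01019701]), 'gripper_force': 0.0, 'width': 0.08785965425875}
```

View pics/top0.png

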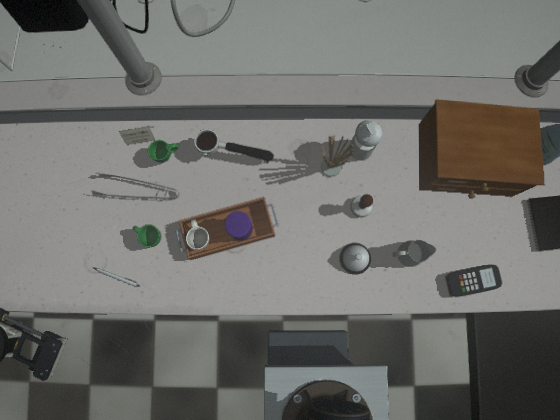

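View pics/side0.png

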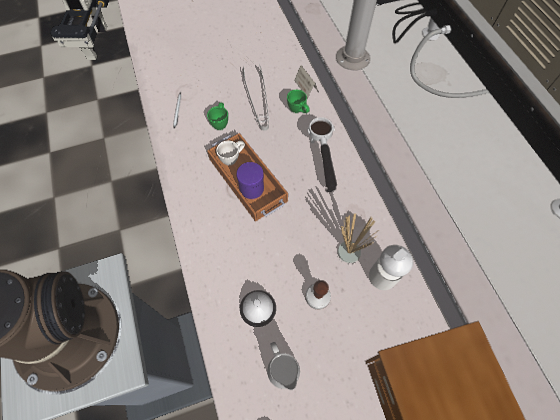

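The top view shows the caddy at about (228,229), with the purple tin at (238,224) and the white cup at (198,235). The tamper, with a dark wooden knob and steel base, is at (362,205) in the top view and (318,292) in the side view. Possible confusions in the top view:
- Tamper: bell (355,258), jug (410,253), shaker (368,133) and portafilter (206,140).
- Cup: green cups at (160,151) and (149,235).

I choose the tamper at (362,205) and the white cup at (198,235).

Run:
```python
from h import *
a=grab('top');b=grab('side')
ca=a['color'];cb=b['color']
def crop(c,x,y,w,h): return cv2.resize(c[y:y+h,x:x+w],(400,int(400*h/w)),interpolation=cv2.INTER_CUBIC)
ims=[np.hstack([crop(ca,170,190,112,80),crop(ca,310,165,112,80)]),np.hstack([crop(cb,195,125,112,80*112//112+20),crop(cb,270,250,112,100)])]
cv2.imwrite('pics/crop1.png',np.vstack(ims)[...,::-1][:643])
im=np.vstack(ims);im=cv2.resize(im,(700,int(700*im.shape[0]/800)));cv2.imwrite('pics/crop1.png',im[...,::-1]);print(im.shape)
for n,f in(('top',a),('side',b)):
    c=f['color'];hsv=cv2.cvtColor(c,cv2.COLOR_RGB2HSV)
    m=cv2.inRange(hsv,(120,70,30),(150,255,255))
    k,l,s,ce=cv2.connectedComponentsWithStats(m);
    for i in range(1,k):
        if s[i,4]>50:print(n,'tin',s[i],ce[i],onz(f,*ce[i],.086))
    m=cv2.inRange(hsv,(3,100,30),(20,255,255))
    k,l,s,ce=cv2.connectedComponentsWithStats(m)
    for i in range(1,k):
        if s[i,4]>40:print(n,'brown',s[i],ce[i],onz(f,*ce[i],.045))
    # caddy quad
    mm=cv2.morphologyEx(m,cv2.MORPH_CLOSE,np.ones((9,9)))
    cs,_=cv2.findContours(mm,0,1)
    for q in cs:
        (x,y),_,_=r=cv2.minAreaRect(q)
        if cv2.contourArea(q)>1000 and x<300: print(n,r,[np.round(onz(f,*p,.045),4).tolist() for p in cv2.boxPoints(r)])
```

```text
(561, 700, 3)
top tin [225 211  27  28 585] [238.2974359  224.69401709] [0.50601791 0.22085761 0.086     ]
top brown [ 430  100  114   88 8147] [488.48570026 142.88265619] [ 0.7417091 -0.4658609  0.045    ]
top brown [471 182  49  10 122] [494.21311475 187.55737705] [ 0.6128883  -0.46753788  0.045     ]
top brown [180 204  63  30 116] [204.56896552 215.96551724] [0.53606404 0.3145171  0.045     ]
top brown [237 207  15  13  59] [245.76271186 210.59322034] [0.55026616 0.20634057 0.045     ]
top brown [205 211  27   9  94] [219.39361702 216.05319149] [0.53578219 0.2753991  0.045     ]
top brown [186 228  88  30 379] [224.24538259 244.46701847] [0.46098634 0.26075269 0.045     ]
side tin [237 162  27  37 805] [250.31304348 179.53167702] [0.50475982 0.20435937 0.086     ]
side brown [ 208  134   80   87 2008] [250.70517928 180.63994024] [0.50958468 0.22509138 0.045     ]
side brown [315 282  13  16 124] [321.25806452 289.43548387] [ 0.57564979 -0.09966738  0.045     ]
side brown [  366   321   159    99 10680] [444.57397004 378.59681648] [ 0.7467468 -0.3574373  0.045    ]
side ((247.7408447265625, 175.06112670898438), (87.6202392578125, 42.58637237548828), 53.53076171875) [[0.4182, 0.3497, 0.045], [0.5296, 0.4016, 0.045], [0.591, 0.1442, 0.045], [0.4877, 0.1054, 0.045]]
```

View pics/crop1.png

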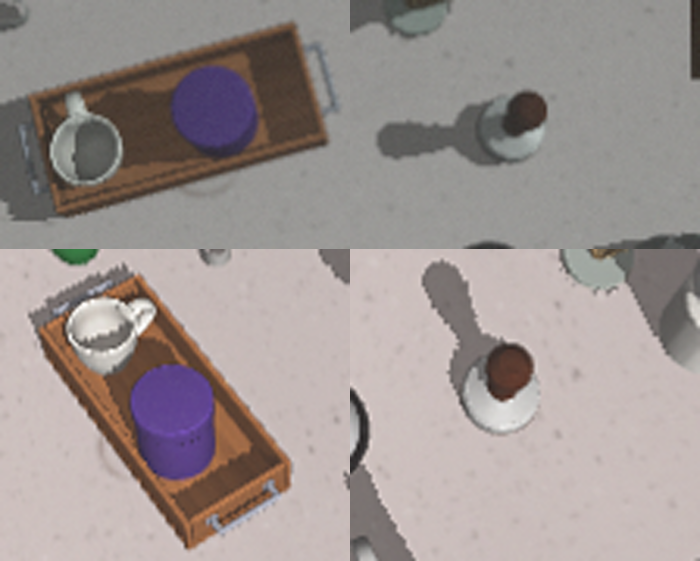

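The crops confirm the tamper (dark knob at crop (527,110), steel base at (512,128)). The caddy rim corners are at crop (32,97), (293,24), (328,142), (58,214), the tin lid is at (215,109), and the cup is at (86,148).

Run:
```python
from h import *
a=grab('top');b=grab('side')
S=3.125
T=lambda x,y:onz(a,170+x/S,190+y/S,z)
T2=lambda x,y:onz(a,310+(x-350)/S,165+y/S,z)
B=lambda x,y:onz(b,195+x/S,125+(y-249)/S,z)
B2=lambda x,y:onz(b,270+(x-350)/S,250+(y-249)/S,z)
z=.045
ct=np.array([T(*p) for p in((32,97),(293,24),(328,142),(58,214))]);print(ct.round(3).tolist(),ct.mean(0))
cs=np.array([B(*p) for p in((40,326),(137,277),(290,460),(190,547))]);print(cs[:3].round(3).tolist());
z=.0;print(B(190,547))
cor=ct
l=(cor[0]+cor[3]-cor[1]-cor[2])/2; print('long',np.linalg.norm(l),np.degrees(np.arctan2(l[1],l[0])))
C=cor.mean(0); ey=l[:2]/np.linalg.norm(l[:2]); ex=np.array([ey[1],-ey[0]])
print('C',C,'ex',ex)
loc=lambda p:np.round([(p[:2]-C[:2])@ex,(p[:2]-C[:2])@ey],4)
z=.086;print('tin',T(215,109),loc(T(215,109)),B(173,400),loc(B(173,400)))
z=.058;print('cup',loc(T(86,148)),loc(B(100,330)))
for zz in (.08,.085,.09):
  z=zz;print('knob',T2(527,110),B2(510,366))
z=.015;print('base',T2(512,128),B2(502,395))
```

```text
[[0.523, 0.378, 0.045], [0.585, 0.159, 0.045], [0.484, 0.13, 0.045], [0.425, 0.352, 0.045]] [0.50413316 0.25490738 0.045     ]
[[0.429, 0.356, 0.045], [0.523, 0.379, 0.045], [0.589, 0.161, 0.045]]
[0.49201279 0.13338921 0.        ]
long 0.22925170715025595 105.46188630843254
C [0.50413316 0.25490738 0.045     ] ex [0.96380801 0.2665973 ]
tin [0.50554387 0.21958519 0.086     ] [-0.0081 -0.0344] [0.5101965  0.22151614 0.086     ] [-0.0031 -0.0338]
cup [-0.0059  0.0778] [-0.0086  0.0757]
knob [ 0.56982694 -0.10573787  0.08      ] [ 0.57036823 -0.10299794  0.08      ]
knob [ 0.56869931 -0.10469959  0.085     ] [ 0.56938686 -0.10408898  0.085     ]
knob [ 0.56757168 -0.1036613   0.09      ] [ 0.56840549 -0.10518001  0.09      ]
base [ 0.56848164 -0.10541883  0.015     ] [ 0.56933894 -0.10720648  0.015     ]
```

```bash
cat >> h.py <<'E'
C=np.array([.506,.255]); A=np.radians(15.5)
def cad(x,y,z): return np.array([*(C+[x*np.cos(A)-y*np.sin(A),x*np.sin(A)+y*np.cos(A)]),z])
def plan(p,yaw=None):
    from scipy.spatial.transform import Rotation as Ro
    s=arm.get_state(); R=Ro.from_euler('xyz',s['ee_rot'])
    d=R.inv().apply(p-s['eef_pos'])/.25
    T=Ro.from_euler('xyz',[np.pi,0,s['ee_rot'][2] if yaw is None else yaw])
    r=np.degrees((R.inv()*T).as_rotvec())/45
    print('d',d.round(3),'r',r.round(3),'mm',np.linalg.norm(d)*250, 't',s['t'],'q',s['q'].round(2))
E
python3 - <<'E'
from h import *
p=cad(-.005,.024,.16);print(p);plan(p,np.radians(-74.5))
plan(cad(-.005,.1,.2),np.radians(-74.5))
E
```

```text
[0.49476813 0.27679094 0.16      ]
d [1.454 0.959 0.266] r [ 1.000e-03 -0.000e+00  1.191e+00] mm 440.41385428644793 t 0.3 q [ 1.49  0.36  0.01 -0.   -1.22 -0.29]
d [1.273 0.714 0.106] r [ 1.000e-03 -0.000e+00  1.191e+00] mm 365.9573991521456 t 0.3 q [ 1.49  0.36  0.01 -0.   -1.22 -0.29]
```

Request:
{"api": "jog_arm", "payload": {
  "steps": [
    [[255,0.18,0.12,0,0,0,0.15],[255,0.36,0.24,0,0,0,0.3],[255,0.54,0.36,0,0,0,0.45],[255,0.72,0.48,0,0,0,0.6],[255,0.9,0.6,0,0,0,0.75],[255,0.9,0.6,0,0,0,0.9],[255,0.9,0.6,0,0,0,1],[255,0.9,0.6,0,0,0,1]]
  ],
  "newtons": 20
}}

```text
t: 1.1
eef_pos: [0.398, 0.4094, 0.2268]
ee_rot: [-3.141, 0.0, -1.153]
force: [-0.6, -0.7, -0.3]
width: 0.0292
gripper_force: 0.0
```

Run:
```python
from h import *
plan(cad(-.005,.024,.16),np.radians(-74.5))
```

```text
d [ 0.642 -0.138  0.267] r [-0.     0.     0.188] mm 177.20247831255188 t 1.1 q [ 1.14  0.19 -0.22 -0.   -1.16 -0.72]
```

Request:
{"api": "jog_arm", "payload": {
  "steps": [
    [[255,0.15,-0.03,0.06,0,0,0.1],[255,0.3,-0.07,0.12,0,0,0.188],[255,0.45,-0.1,0.18,0,0,0.188],[255,0.6,-0.138,0.25,0,0,0.188],[255,0.642,-0.138,0.267,0,0,0.188],[255,0.642,-0.138,0.267,0,0,0.188]]
  ]
}}

```text
t: 1.7
eef_pos: [0.4946, 0.2765, 0.1588]
ee_rot: [3.14, -0.001, -1.298]
force: [-0.3, 0.9, -0.3]
width: 0.0002
gripper_force: 0.0
```

Run:
```python
from h import *
plan(cad(-.005,.024,.12),np.radians(-74.5))
b=grab('side');a=grab('top')
im=np.hstack([cv2.resize(b['color'][110:230,190:310],(400,400)),cv2.resize(a['color'][170:290,160:280],(400,400))])
cv2.imwrite('pics/c2.png',im[...,::-1])
```

```text
d [-0.001 -0.001  0.155] r [ 0.002 -0.001  0.003] mm 38.760807532348515 t 1.7 q [ 0.86  0.24 -0.32 -0.   -1.01 -0.58]
```

View pics/c2.png

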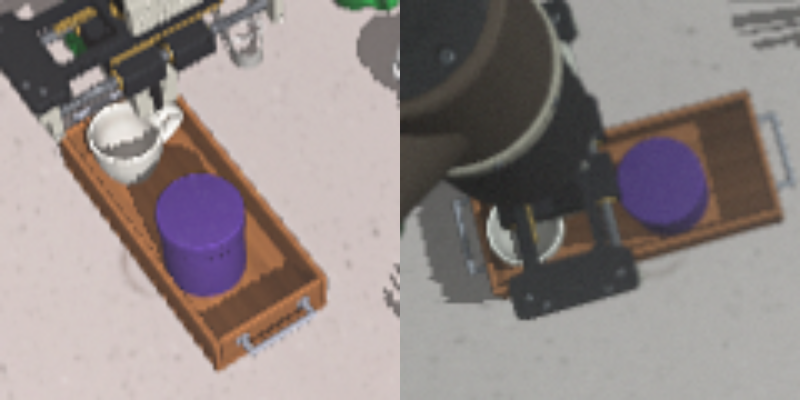

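The side half shows the closed fingers above the cup/tin gap at crop (150,95), and the gripper's long side lies across the caddy. I'll go lower for a close look.

Request:
{"api": "jog_arm", "payload": {
  "steps": [
    [[255,0,0,0.13,0,0,0],[255,0,0,0.26,0,0,0],[255,0,0,0.26,0,0,0],[255,0,0,0.26,0,0,0]]
  ]
}}

```text
t: 2.2
eef_pos: [0.4945, 0.2789, 0.0956]
ee_rot: [-3.141, -0.0, -1.296]
force: [1.0, -0.2, -0.2]
width: 0.0001
gripper_force: 0.0
```

Run:
```python
from h import *
plan(cad(-.005,.024,.035),np.radians(-74.5))
b=grab('side')
cv2.imwrite('pics/c3.png',cv2.resize(b['color'][120:220,195:315],(720,600),interpolation=cv2.INTER_CUBIC)[...,::-1])
for p in [cad(-.005,y,.093) for y in(.0145,.024,.0335)]: print((proj(b,p)-[195,120])*6)
```

```text
d [0.008 0.001 0.243] r [-0.    -0.001  0.006] mm 60.67912665979107 t 2.2 q [ 0.86  0.3  -0.4   0.   -0.87 -0.58]
[269.33628964 231.16994204]
[257.39040265 215.67021003]
[245.53198667 200.28390759]
```

View pics/c3.png

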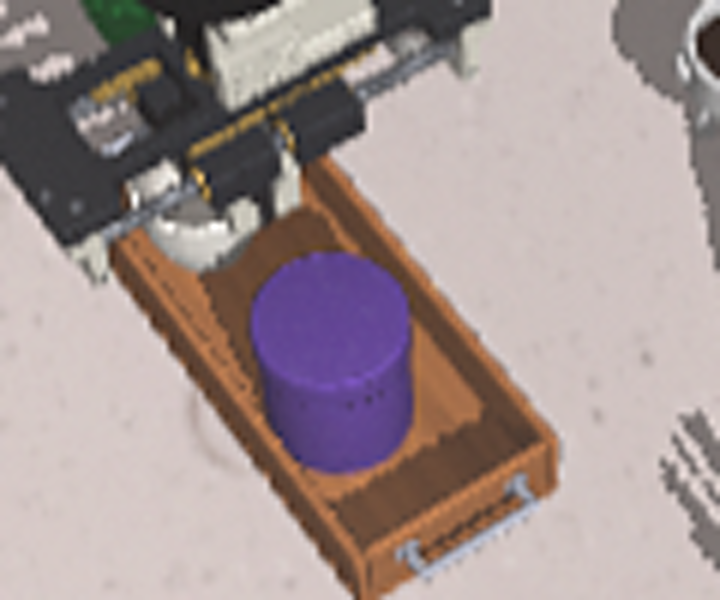

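The fingertips are at about (258,213), as projected, clear of the tin's lid edge at (305,255) and the cup at (215,255). I'll lower into the gap.

Request:
{"api": "jog_arm", "payload": {
  "steps": [
    [[255,0.008,0,0.06,0,0,0],[255,0.008,0,0.12,0,0,0],[255,0.008,0,0.18,0,0,0],[255,0.008,0,0.243,0,0,0],[255,0.008,0,0.243,0,0,0],[255,0.008,0,0.243,0,0,0]]
  ]
}}

```text
t: 2.85
eef_pos: [0.4958, 0.2768, 0.0357]
ee_rot: [-3.14, 0.001, -1.297]
force: [0.7, -0.5, 0.2]
width: 0.0006
gripper_force: 0.0
```

Run:
```python
from h import *
plan(cad(-.005,-.028,.035),np.radians(-74.5))
```

```text
d [0.207 0.005 0.002] r [-0.002  0.001  0.004] mm 51.71663072564861 t 2.85 q [ 0.85  0.38 -0.46  0.   -0.73 -0.58]
```

Push slowly, +x of the tool, 4–5 mm per row.

Request:
{"api": "jog_arm", "payload": {
  "steps": [
    [[255,0.02,0,0,0,0,0],[255,0.035,0,0,0,0,0],[255,0.05,0,0,0,0,0],[255,0.065,0,0,0,0,0],[255,0.08,0,0,0,0,0],[255,0.095,0,0,0,0,0],[255,0.11,0,0,0,0,0],[255,0.11,0,0,0,0,0]]
  ]
}}

```text
t: 3.65
eef_pos: [0.5024, 0.2487, 0.0339]
ee_rot: [3.141, -0.0, -1.298]
force: [-1.1, 0.7, -0.0]
width: 0.0004
gripper_force: 0.2
```

Request:
{"api": "jog_arm", "payload": {
  "steps": [
    [[255,0.012,0,0,0,0,0],[255,0.024,0,0,0,0,0],[255,0.036,0,0,0,0,0],[255,0.048,0,0,0,0,0],[255,0.06,0,0,0,0,0],[255,0.07,0,0,0,0,0],[255,0.08,0,0,0,0,0],[255,0.08,0,0,0,0,0]]
  ]
}}

```text
t: 4.45
eef_pos: [0.5079, 0.2296, 0.034]
ee_rot: [3.141, -0.0, -1.298]
force: [-1.2, 0.6, -0.0]
width: 0.0003
gripper_force: 0.2
```

Run:
```python
from h import *
plan(cad(-.005,-.028,.035),np.radians(-74.5))
b=grab('side')
cv2.imwrite('pics/c4.png',cv2.resize(b['color'][120:220,195:315],(720,600),interpolation=cv2.INTER_CUBIC)[...,::-1])
hsv=cv2.cvtColor(b['color'],cv2.COLOR_RGB2HSV)
x,y,w,h=cv2.boundingRect(cv2.inRange(hsv,(120,70,30),(150,255,255))[:250,:310]);print(x,y,w,h)
```

```text
d [ 0.012  0.    -0.004] r [ 0.    -0.     0.003] mm 3.224672591216421 t 4.45 q [ 0.78  0.37 -0.48  0.   -0.72 -0.5 ]
245 173 28 36
```

View pics/c4.png

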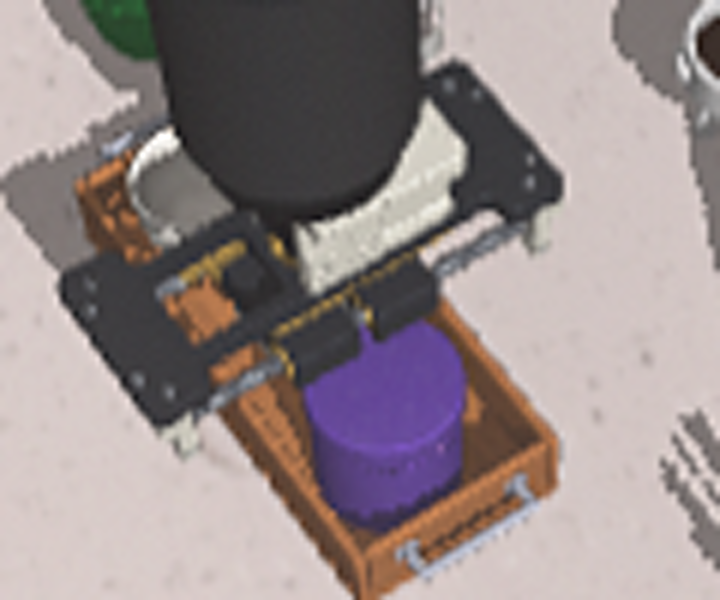

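Run:
```python
from h import *
b=grab('side')
R=np.array([[np.cos(A),np.sin(A)],[-np.sin(A),np.cos(A)]])
for u,v in((331,322),(385,383)): print(R@(onz(b,195+u/6,120+v/6,.086)[:2]-C))
plan(cad(-.005,-.028,.035))
```

```text
[-0.00584825 -0.03396682]
[-0.00345344 -0.07112843]
d [ 0.013  0.    -0.004] r [ 0. -0. -0.] mm 3.428977676534018 t 4.55 q [ 0.78  0.37 -0.48  0.   -0.72 -0.5 ]
```

Request:
{"api": "jog_arm", "payload": {
  "steps": [
    [[255,0.007,0,0,0,0,0],[255,0.013,0,0,0,0,0],[255,0.013,0,0,0,0,0],[255,-0.02,0,0,0,0,0],[255,-0.05,0,0,0,0,0],[255,-0.08,0,-0.02,0,0,0],[255,-0.08,0,-0.15,0,0,0],[255,-0.08,0,-0.3,0,0,0]]
  ]
}}

```text
t: 5.35
eef_pos: [0.5014, 0.2494, 0.1089]
ee_rot: [3.139, -0.002, -1.297]
force: [-0.0, 0.6, -0.5]
width: 0.0007
gripper_force: 0.0
```

Request:
{"api": "jog_arm", "payload": {
  "steps": [
    [[150,0,0,-0.2,0,0,0],[150,0,0,-0.4,0,0,0],[100,0,0,-0.5,0,0,0],[100,0,0,-0.5,0,0,0]]
  ]
}}

```text
t: 5.75
eef_pos: [0.504, 0.2511, 0.2394]
ee_rot: [-3.134, 0.003, -1.297]
force: [-0.1, 0.8, -0.7]
width: 0.027
gripper_force: 0.0
```

Run:
```python
from h import *
plan(np.array([.569,-.105,.22]),np.radians(-74.5))
```

```text
d [1.442 0.136 0.072] r [-0.01   0.004  0.004] mm 362.5367922075908 t 5.75 q [ 0.81  0.16 -0.23  0.   -1.17 -0.54]
```

Request:
{"api": "jog_arm", "payload": {
  "steps": [
    [[40,0.15,0,0,0,0,0],[40,0.3,0.03,0,0,0,0],[40,0.45,0.05,0,0,0,0],[40,0.6,0.06,0,0,0,0],[40,0.75,0.07,0,0,0,0],[40,0.9,0.08,0,0,0,0],[40,1,0.09,0,0,0,0],[40,1,0.1,0,0,0,0]]
  ]
}}

```text
t: 6.55
eef_pos: [0.5456, -0.0003, 0.2332]
ee_rot: [3.14, -0.0, -1.3]
force: [-0.1, -0.1, -0.0]
width: 0.074
gripper_force: 0.0
```

Run:
```python
from h import *
plan(np.array([.569,-.105,.13]),np.radians(-74.5))
```

```text
d [0.429 0.021 0.413] r [ 0.002 -0.    -0.   ] mm 148.90791291493625 t 6.55 q [ 0.36  0.14 -0.26  0.   -1.17 -0.09]
```

Request:
{"api": "jog_arm", "payload": {
  "steps": [
    [[40,0.15,0.01,0,0,0,0],[40,0.3,0.015,0.1,0,0,0],[40,0.429,0.021,0.2,0,0,0],[40,0.429,0.021,0.35,0,0,0],[40,0.429,0.021,0.413,0,0,0],[40,0.429,0.021,0.413,0,0,0]]
  ]
}}

```text
t: 7.15
eef_pos: [0.5675, -0.1024, 0.1276]
ee_rot: [3.136, 0.001, -1.298]
force: [0.2, 0.2, 0.5]
width: 0.0743
gripper_force: 0.0
```

Run:
```python
from h import *
plan(np.array([.569,-.105,.052]),np.radians(-74.5))
a=grab('top');b=grab('side')
im=np.hstack([cv2.resize(b['color'][230:350,260:380],(400,400)),cv2.resize(a['color'][150:270,300:420],(400,400))])
cv2.imwrite('pics/c5.png',im[...,::-1])
print((proj(b,[.569,-.105,.13])-[260,230])*3.333)
```

```text
d [ 0.012 -0.005  0.302] r [0.008 0.002 0.002] mm 75.6344657577961 t 7.15 q [ 0.16  0.29 -0.34 -0.   -0.95  0.11]
[211.29392278 173.62728487]
```

View pics/c5.png

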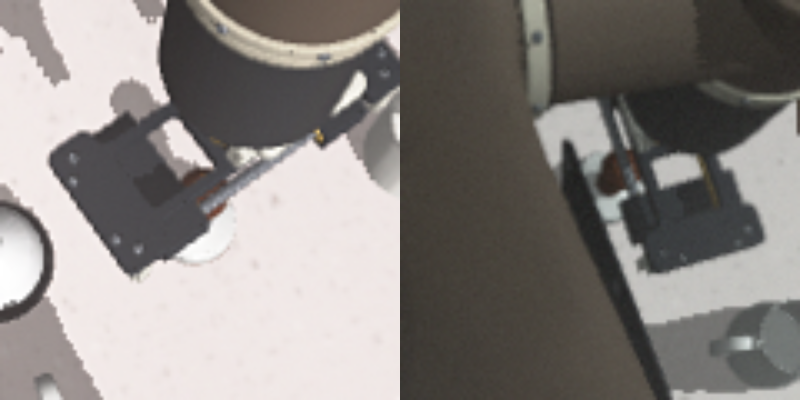

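The side half shows the gripper over the tamper, with the knob visible at (205,190) and base at (210,240). The bell (20,260) and the shaker (390,130) are near, so I'll check clearance.

Run:
```python
from h import *
b=grab('side');a=grab('top')
print('shaker',onz(b,380,283,.0),onz(a,366,145,.02),onz(a,369,130,.12),onz(b,397,262,.12))
print('bell',onz(b,258,309,.0),onz(a,355,258,.03), onz(a,341,258,0), onz(b,258,296,.08))
print('cup of sticks',onz(a,333,170,0.03),onz(b,347,255,.02))
```

```text
shaker [ 0.72369657 -0.12199023  0.        ] [ 0.74142132 -0.12365907  0.02      ] [ 0.74523263 -0.11213212  0.12      ] [ 0.73662931 -0.1137998   0.12      ]
bell [ 0.42811623 -0.08477207  0.        ] [ 0.426486   -0.07919143  0.03      ] [ 0.42920067 -0.04668406  0.        ] [ 0.43473544 -0.07584325  0.08      ]
cup of sticks [ 0.66547209 -0.02775771  0.03      ] [ 0.67118743 -0.036204    0.02      ]
```

The sticks holder is close to the gripper's far end, so I'll turn the gripper 90° (clockwise from above) before descending.

Request:
{"api": "jog_arm", "payload": {
  "steps": [
    [[40,0.012,-0.005,0,0,0,0.18],[40,0.012,-0.005,0,0,0,0.36],[40,0.012,-0.005,0,0,0,0.54],[40,0.012,-0.005,0,0,0,0.72],[40,0.012,-0.005,0,0,0,0.9],[40,0.012,-0.005,0,0,0,1],[40,0.012,-0.005,0,0,0,1]]
  ]
}}

```text
t: 8.05
eef_pos: [0.5725, -0.105, 0.1323]
ee_rot: [-3.139, 0.001, -2.084]
force: [0.5, -0.1, -0.5]
width: 0.0738
gripper_force: 0.0
```

Request:
{"api": "jog_arm", "payload": {
  "steps": [
    [[40,0,0,0,0,0,0.18],[40,0,0,0,0,0,0.36],[40,0,0,0,0,0,0.54],[40,0,0,0,0,0,0.72],[40,0,0,0,0,0,0.9],[40,0,0,0,0,0,1],[40,0,0,0,0,0,1],[40,0,0,0,0,0,1]]
  ]
}}

```text
t: 8.85
eef_pos: [0.572, -0.1052, 0.1315]
ee_rot: [-3.141, 0.001, -2.864]
force: [-0.1, 0.4, 0.0]
width: 0.0738
gripper_force: 0.0
```

Run:
```python
from h import *
plan(np.array([.569,-.105,.052]),np.radians(-164.5))
a=grab('top');b=grab('side')
im=np.hstack([cv2.resize(b['color'][230:350,260:380],(400,400)),cv2.resize(a['color'][150:270,300:420],(400,400))])
cv2.imwrite('pics/c6.png',im[...,::-1])
```

```text
d [0.012 0.004 0.318] r [-0.     0.001  0.009] mm 79.53546890127329 t 8.85 q [ 0.15  0.29 -0.33  0.   -0.96 -1.45]
```

View pics/c6.png

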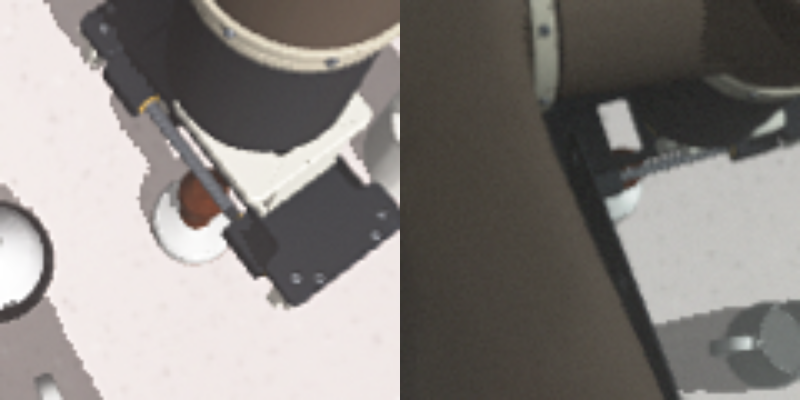

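The knob (205,195) sits between the fingers in the side half, and nothing is close to the gripper's ends. I'll descend and grip.

Request:
{"api": "jog_arm", "payload": {
  "steps": [
    [[40,0.012,0.004,0.08,0,0,0],[40,0.012,0.004,0.16,0,0,0],[40,0.012,0.004,0.24,0,0,0],[40,0.012,0.004,0.3,0,0,0],[40,0.012,0.004,0.3,0,0,0]]
  ],
  "newtons": 30
}}

```text
t: 9.45
eef_pos: [0.567, -0.1053, 0.0538]
ee_rot: [3.141, -0.004, -2.867]
force: [-0.6, 0.2, -0.4]
width: 0.0738
gripper_force: 0.0
```

Request:
{"api": "jog_arm", "payload": {
  "steps": [
    [[255,0,0,0,0,0,0],[255,0,0,0,0,0,0],[255,0,0,0,0,0,0],[255,0,0,0,0,0,0],[255,0,0,0,0,0,0],[255,0,0,0,0,0,0],[255,0,0,0,0,0,0]]
  ],
  "newtons": 30
}}

```text
t: 10.15
eef_pos: [0.5687, -0.1051, 0.0561]
ee_rot: [3.142, 0.001, -2.869]
force: [0.7, 2.5, 2.6]
width: 0.0305
gripper_force: 30.0
```

Request:
{"api": "jog_arm", "payload": {
  "steps": [
    [[255,0,0,-0.06,0,0,0],[255,0,0,-0.15,0,0,0],[255,0,0,-0.28,0,0,0],[255,0,0,-0.42,0,0,0],[255,0,0,-0.55,0,0,0],[255,0,0,-0.55,0,0,0]]
  ]
}}

```text
t: 10.75
eef_pos: [0.5708, -0.1054, 0.1979]
ee_rot: [-3.14, 0.007, -2.868]
force: [2.7, -0.1, -2.6]
width: 0.0309
gripper_force: 30.0
```

Run:
```python
from h import *
b=grab('side','side_l');print(arm.get_state()['width'],arm.get_state()['force'])
plan(cad(-.002,.004,.2),np.radians(-74.5))
```

```text
0.030958503226527836 [-0.65939611  0.90057614 -4.28845398]
d [-0.136  1.472 -0.019] r [-0.004  0.003 -1.997] mm 369.50623851330937 t 10.8 q [ 0.16  0.22 -0.25 -0.   -1.09 -1.45]
```

Holding (about 0.4 kg). Now travel and turn back.

Request:
{"api": "jog_arm", "payload": {
  "steps": [
    [[255,0,0.1,0,0,0,-0.15],[255,-0.02,0.2,0,0,0,-0.3],[255,-0.03,0.3,0,0,0,-0.45],[255,-0.04,0.4,0,0,0,-0.6],[255,-0.05,0.5,0,0,0,-0.75],[255,-0.06,0.6,0,0,0,-0.88],[255,-0.07,0.7,0,0,0,-1],[255,-0.07,0.75,0,0,0,-1]]
  ]
}}

```text
t: 11.6
eef_pos: [0.5335, 0.0813, 0.1915]
ee_rot: [3.139, -0.002, -2.08]
force: [0.3, -1.2, -2.9]
width: 0.0308
gripper_force: 30.0
```

Run:
```python
from h import *
plan(cad(-.002,.004,.2),np.radians(-74.5))
```

```text
d [-0.559  0.452 -0.034] r [ 0.004 -0.001 -0.993] mm 179.8344243089418 t 11.6 q [ 0.51  0.17 -0.34 -0.   -1.07 -1.02]
```

Request:
{"api": "jog_arm", "payload": {
  "steps": [
    [[255,-0.1,0.08,-0.034,0,0,-0.15],[255,-0.2,0.16,-0.034,0,0,-0.3],[255,-0.3,0.24,-0.034,0,0,-0.45],[255,-0.4,0.32,-0.034,0,0,-0.6],[255,-0.5,0.4,-0.034,0,0,-0.75],[255,-0.559,0.452,-0.034,0,0,-0.9],[255,-0.559,0.452,-0.034,0,0,-0.993],[255,-0.559,0.452,-0.034,0,0,-0.993]]
  ]
}}

```text
t: 12.4
eef_pos: [0.504, 0.2572, 0.2002]
ee_rot: [3.139, -0.001, -1.303]
force: [-0.5, -0.3, -2.8]
width: 0.0305
gripper_force: 30.0
```

Request:
{"api": "jog_arm", "payload": {
  "steps": [
    [[255,0,0,0.1,0,0,0],[255,0,0,0.2,0,0,0],[255,0,0,0.2,0,0,0],[255,0,0,0.2,0,0,0]]
  ]
}}

```text
t: 12.8
eef_pos: [0.5048, 0.2564, 0.1516]
ee_rot: [3.14, -0.001, -1.306]
force: [1.2, 1.0, -2.6]
width: 0.0309
gripper_force: 30.0
```

Run:
```python
from h import *
a=grab('top');b=grab('side')
im=np.hstack([cv2.resize(b['color'][120:220,195:295],(400,400),interpolation=cv2.INTER_CUBIC),cv2.resize(a['color'][180:280,170:270],(400,400),interpolation=cv2.INTER_CUBIC)])
cv2.imwrite('pics/c7.png',im[...,::-1])
plan(cad(-.002,.004,.064),np.radians(-74.5))
R=np.array([[np.cos(A),np.sin(A)],[-np.sin(A),np.cos(A)]])
hsv=cv2.cvtColor(b['color'],cv2.COLOR_RGB2HSV)
print(cv2.boundingRect(cv2.inRange(hsv,(120,70,30),(150,255,255))[:250,:310]))
```

```text
d [-0.006  0.01   0.356] r [-0.002  0.    -0.006] mm 89.0459242909337 t 12.9 q [ 0.82  0.24 -0.33  0.   -0.99 -0.55]
(246, 173, 27, 36)
```

View pics/c7.png

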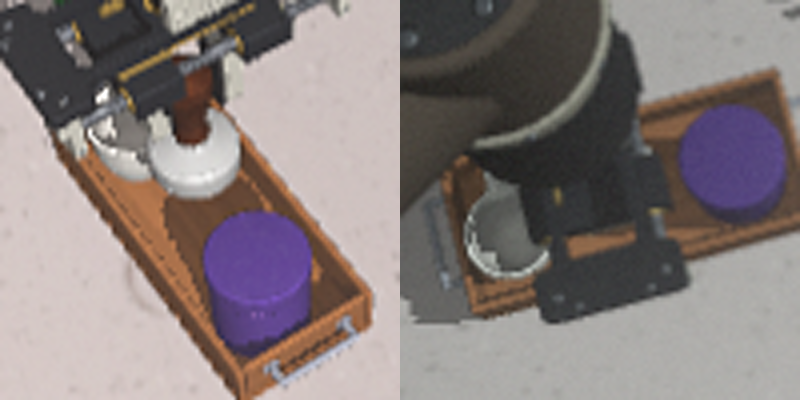

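The side half shows the tamper hanging upright, base at (195,158), between the cup rim (125,150) and the tin lid (258,258). I'll check its position in the caddy frame.

Run:
```python
from h import *
b=grab('side')
R=np.array([[np.cos(A),np.sin(A)],[-np.sin(A),np.cos(A)]])
g=lambda u,v,z:R@(onz(b,195+u/4,120+v/4,z)[:2]-C)
s=arm.get_state();print('tcp',R@(s['eef_pos'][:2]-C))
print('tin',g(258,258,.086),'base',g(195,155,.115))
plan(cad(-.002,.0035,.064),np.radians(-74.5))
```

```text
tcp [0.00032286 0.00251351]
tin [-0.00381796 -0.07317245] base [-0.00384095 -0.00505458]
d [-0.004  0.01   0.357] r [-0.002  0.001 -0.005] mm 89.2008584695223 t 12.95 q [ 0.82  0.24 -0.33  0.   -0.99 -0.55]
```

Request:
{"api": "jog_arm", "payload": {
  "steps": [
    [[255,-0.01,0.008,0,0,0,0],[255,-0.01,0.008,0.08,0,0,0],[255,-0.01,0.008,0.15,0,0,0],[255,-0.01,0.008,0.21,0,0,0],[255,-0.01,0.008,0.26,0,0,0],[255,-0.01,0.008,0.3,0,0,0],[255,-0.01,0.008,0.33,0,0,0],[255,-0.01,0.008,0.33,0,0,0]]
  ]
}}

```text
t: 13.75
eef_pos: [0.5019, 0.2588, 0.0685]
ee_rot: [3.14, -0.001, -1.304]
force: [0.3, -0.5, -3.9]
width: 0.0307
gripper_force: 30.0
```

Run:
```python
from h import *
R=np.array([[np.cos(A),np.sin(A)],[-np.sin(A),np.cos(A)]])
b=grab('side');s=arm.get_state();print('tcp',R@(s['eef_pos'][:2]-C),s['eef_pos'],s['force'])
cv2.imwrite('pics/c8.png',cv2.resize(b['color'][120:220,195:295],(600,600),interpolation=cv2.INTER_CUBIC)[...,::-1])
```

```text
tcp [-0.00255713  0.00489692] [0.50222723 0.25903546 0.06916145] [-0.32763825 -0.61392897 -2.83697355]
```

View pics/c8.png

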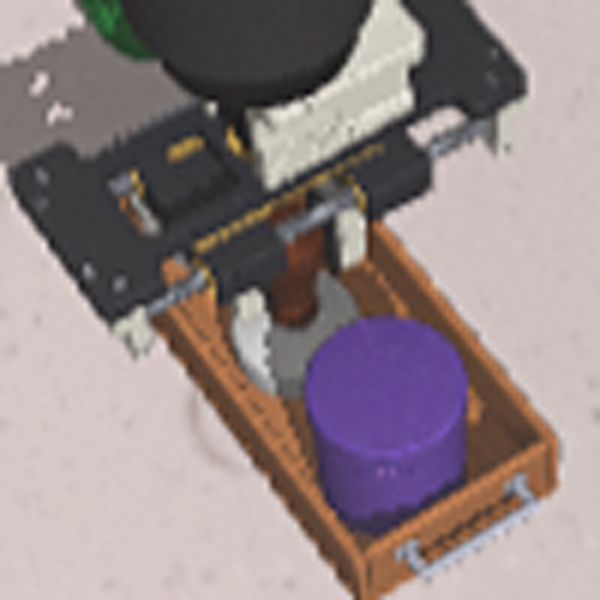

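The tamper base (290,345) is between the tin (385,385) and the hidden cup, low inside the walls. I'll set it down gently and check the force, then open.

Request:
{"api": "jog_arm", "payload": {
  "steps": [
    [[255,0,0,0.01,0,0,0],[255,0,0,0.018,0,0,0],[255,0,0,0.024,0,0,0],[255,0,0,0.028,0,0,0],[255,0,0,0.028,0,0,0],[255,0,0,0.028,0,0,0]]
  ]
}}

```text
t: 14.4
eef_pos: [0.5023, 0.2591, 0.0624]
ee_rot: [-3.142, 0.0, -1.303]
force: [-0.1, -0.4, -3.7]
width: 0.0304
gripper_force: 30.0
```

Request:
{"api": "jog_arm", "payload": {
  "steps": [
    [[255,0,0,0.004,0,0,0],[255,0,0,0.008,0,0,0],[255,0,0,0.008,0,0,0],[255,0,0,0.008,0,0,0]]
  ]
}}

```text
t: 14.8
eef_pos: [0.5026, 0.2594, 0.062]
ee_rot: [-3.14, 0.0, -1.303]
force: [-5.5, -0.9, 11.5]
width: 0.0305
gripper_force: 30.0
```

Request:
{"api": "jog_arm", "payload": {
  "steps": [
    [[60,0,0,0,0,0,0],[60,0,0,0,0,0,0],[60,0,0,0,0,0,0],[60,0,0,0,0,0,0],[60,0,0,-0.05,0,0,0],[60,0,0,-0.15,0,0,0],[60,0,0,-0.3,0,0,0],[60,0,0,-0.45,0,0,0]]
  ]
}}

```text
t: 15.6
eef_pos: [0.5021, 0.2588, 0.1746]
ee_rot: [3.141, -0.001, -1.303]
force: [0.3, 0.6, 0.0]
width: 0.0672
gripper_force: 0.0
```

Request:
{"api": "jog_arm", "payload": {
  "steps": [
    [[60,0,0,-0.15,0,0,0],[60,0.1,0,-0.3,0,0,0],[60,0.3,0,-0.3,0,0,0],[60,0.5,0,-0.3,0,0,0],[60,0.7,0,-0.3,0,0,0],[60,0.9,0,-0.3,0,0,0],[60,1,0,-0.3,0,0,0],[60,1,0,-0.3,0,0,0]]
  ]
}}

```text
t: 16.4
eef_pos: [0.5687, 0.0148, 0.2486]
ee_rot: [-3.141, -0.0, -1.307]
force: [0.6, 1.6, -0.5]
width: 0.0669
gripper_force: 0.0
```

Run:
```python
from h import *
a=grab('top');b=grab('side')
im=np.hstack([cv2.resize(b['color'][120:220,195:295],(400,400),interpolation=cv2.INTER_CUBIC),cv2.resize(a['color'][180:280,170:270],(400,400),interpolation=cv2.INTER_CUBIC)])
cv2.imwrite('pics/c9.png',im[...,::-1]);print(arm.get_state()['t'])
```

```text
16.5
```

View pics/c9.png

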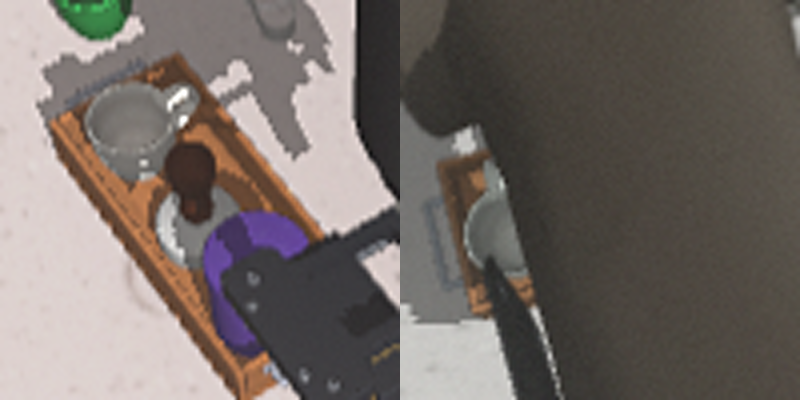

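The side half shows the cup (130,125), the tamper (knob (190,165), base (190,235)) and the tin (255,280) all upright on the caddy floor, with the arm clear of them.

```bash
python3 -c "
from station import arm;print(arm.job_done())"
```

```text
the job is handed in; nothing more can be done
None
```

The tamper stands upright on the caddy floor between the tin and the cup, and I handed the job in at about 16.5 s; the hand-in returned no verdict.

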